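Fit the spring spindle into the toilet-roll holder

ROBOT

A 6-joint arm with a two-finger parallel gripper is mounted at the origin on the work surface. World frame = base frame: x ahead of the robot, y to its left, z up, the work surface at z = 0. Lengths are in m, angles in rad, forces in N, time in s.
With the tool pointing down it reaches from about 0.375 to 0.975 m from the base axis. Payload 3.8 kg.
Tool frame: the origin (TCP) lies between the finger pads; the fingertips stand ahead of it and the grasp point (between the pads) lies 3 mm ahead of it (r.tips_ahead is the x of the fingertips in the tool frame, in m); x points along the fingers, z is the direction in which the jaws open and shut, and the axes are right-handed (so a half turn about x gives the same grasp; the last joint's range is limited). The gripper opens to 85 mm and grips with 20 to 120 N. Pads are 22 mm wide; open, the fingers measure 114 mm over their backs; the gripper's body (76 mm by 85 mm) begins 54 mm behind the grasp point. The pads swing forward as they close: fully open they stand 13 mm farther back than shut.
Start: joints at [1.194, 0.264, 1.604, -0, 1.274, -0.037], TCP at [0.225, 0.636, 0.253] pointing down, gripper open.
Joint ranges: [-2.63, 2.63], [-0.94, 2.18], [0.31, 2.57], [-1.31, 4.45], [0, 2.66], [-2.55, 2.55]. Speed limits (rad/s): [2.57, 2.57, 3.14, 3.14, 3.14, 3.14].

INTERFACE

Orientations are given as a rotation vector (axis times angle).
In Python, from bench import sense, cams, workorder, finder, r gives the robot as it stands.
- The arm moves only by the tool apply_moves, never from a script. Its argument "steps" is a list of rows, each a list of 7 numbers: the opening, from 0 (shut) to 1 (fully open), then the shift along the tool's x, y, z in mm, then the turn, a rotation vector about the tool's x, y, z in degrees. In form: [[grip, dx, dy, dz, wx, wy, wz], ...]. A call has 1 to 12 rows; each row is the pose to reach, as a shift and turn from the pose commanded when the call began, along the tool's axes at that moment; what a row does not reach only later rows make up. A row lasts 1/12 s, in which the tool goes at most 41.7 mm and 7.16 degrees, less where a joint would pass 70% of its speed; a pose out of reach is approached as far as the arm can. A call with a gripper value outside its range is refused whole. The fingers move at their own pace and stop on an object; "squeeze" is the grip in N (left out, the last holds). Time passes only in rows, so rows that repeat a pose let the fingers close. It gives the time, the measured TCP pose, the force and the opening at its end, in the units of the state.
- sense(): the state, without advancing time (a new reading comes with each control period).
- cams.camera(name): name is "side" or "top" or "wrist"; returns the picture (420x560x3 uint8, red, green, blue); there is no depth.
- cams.get_calibration(name): a dict with "fx", "fy", "cx", "cy" (pixels), "position" and "attitude" of the camera in the world. Camera axes: x right, y down, z forward; pixel columns grow to the right and rows downward; lengths in m; the calibration is good to about 2 mm. A picture is of the moment at which its call begins: read the wrist's pose just before it. get_calibration takes no time and is no camera call; for the wrist camera it gives the pose at the moment of the call.
- workorder.finish_job(): hands the job in, once; it reports no verdict.
Trained networks look in the newest picture that a camera, given by its name, has taken for a name from the list of things; names that differ only in an ending like _2 or _b are one class to them, and where a whole thing is asked for, a point or a joint stands for the part that bears it (a point fixed in the world has none). Each returns a list of dicts, best first, with "score" (0 to 1); they miss things now and then, are a little off and sometimes report something else, mostly with a low value. They report only what shows in the picture. A call takes as long as a camera call.
- finder.boxes_of(label, camera): "bbox" ([left, top, right, bottom] in pixels, round what is visible of it).
The state is a dict: "time": time; "joint_positions": joint angles; "dq": joint speeds; "joint_efforts": joint torques, N m; "tcp_pos": TCP position; "ee_rot": TCP orientation; "force": force on the tool from outside, world axes, zero at the start; "wrist_torque": the same for the moment, N m; "grip_width": finger opening in m.
Only numpy, scipy, OpenCV 4.12 (cv2) and the standard library are available. Lean on these libraries where they do the work, as an engineer would, in place of code of your own. Each camera call takes 0.05 s, during which the arm holds its last target.

TASK

Complete the toilet-roll holder on the stockroom counter: fit the long spindle with the spring-loaded tip between the holder's two end cups and let it go. It is longer than the gap, so it has to be shortened on the way in, most easily by pushing the tip against the end wall of the taller cheek above the low cheek's rim and then lowering it. Leave it lying level and at rest in both cups, held by its spring, with the sprung tip in the taller cheek.

Things in the scene. Friction and masses are not known exactly. Their poses are not given: they have to be found in the camera images.
- holder: Desk-standing toilet-roll holder, screwed down. Dark steel base 90 (x) x 180 (y) x 8 mm; origin: centre of its underside, z up. Two aluminium cheeks 48 mm wide face each other along y, each with an open-topped end cup: the taller at +y is 125 mm high, the lower at -y 75 mm. 140 mm between the cups' end walls (y = -70 and +70). A seated spindle's axis is at x = 0, z = 65 mm, its origin at y = -10 mm.
- tall_cup (a point): Seat of the sprung tip: on the end wall of the taller cheek, holder (0, 70, 65) mm; the low cheek's cup mirrors it at (0, -70, 65). Each cup is an upright groove, open above and towards the other cheek: side ribs stand 12 mm out from the end wall, 32 mm apart, up to the cheek's top; its floor, also 12 mm deep, is 8 mm below this point (57 mm above the counter).
- spindle: The long plastic spindle, loose, 75 g, 152 mm long relaxed: white barrel 24 x 24 mm square, 84 mm long; round white stub 16 mm thick, 18 mm long at its -y end; round grey plunger 16 mm thick, 50 mm showing, at its +y end. Origin: barrel's centre, on the axis, 12 mm above the counter at the start; y along the axis to the sprung tip (y = 92 mm). Not the short rod: 106 mm, all white, two stubs.
- spindle_tip (a point): Centre of the end face of the spindle's grey plunger; it moves with the plunger.
- plunger (a joint): How far the plunger is pressed into the barrel, in m: 0 relaxed, 0.030 fully in. Spring force about 2 N at the start, 4.4 N at 0.012 (seated), 6 N at 0.020, 8 N at 0.030. It springs back out when let go.

How it is judged:
At the end, for the whole second after the job is handed in: The spindle lies at rest in both cups: tip 62 to 75 mm along the holder's y, within 12 mm of the middle in x and 54 to 80 mm high; its origin within 11 mm in x, 8 mm in y and 9 mm in z of the seated place; aligned within 10 degrees; plunger pressed in 6 to 20 mm (x of spindle in the frame of holder between -0.011 and 0.011 m and y of spindle in the frame of holder between -0.018 and -0.002 m and z of spindle in the frame of holder between 0.056 and 0.076 m and x of spindle_tip in the frame of holder between -0.012 and 0.012 m and y of spindle_tip in the frame of holder between 0.062 and 0.075 m and z of spindle_tip in the frame of holder between 0.054 and 0.08 m and value of joint plunger between 0.006 and 0.02 m and angle between the y axis of spindle and the y axis of holder, either way round below 0.17 rad and linear speed of spindle below 0.02 m/s); the robot touches nothing.
It also fails if it takes over 42 s, if anything falls off the work surface, if the arm or the gripper's body presses on something with over 40 N, if the wrist force passes 120 N, or if a joint passes its speed limit or range.

## Working session

There is one attempt and no reset: what is moved stays moved. The work goes in short steps, Python scripts to look and compute and a tool call to move; the robot and the scene stay as the last step left them, time stands still between calls to the robot, and variables do not carry over. Pictures are saved under pics/ and viewed, and the job is handed in when it is done.

Besides the shell and the picture viewer there is one more tool, called as name(argument=value, ...) on one line, values as JSON. apply_moves: Moves the arm, as the interface text tells. Its arguments: {"type":"object","properties":{"steps":{"type":"array"},"squeeze":{"type":"number"}},"required":["steps"]}

```bash
ls; mkdir -p pics; python3 - <<'E'
from bench import sense,cams,workorder,finder,r
import cv2,numpy as np
print(sense()); print(r.tips_ahead)
for c in ["side","top","wrist"]:
    im=cams.camera(c); cv2.imwrite(f"pics/{c}0.png",im[:,:,::-1]); print(c,cams.get_calibration(c))
    for l in ["holder","spindle","spindle_tip"]:
        if c!="wrist": print(l,finder.boxes_of(l,c)[:3])
E
```

```text
pics
{'time': 0.0, 'joint_positions': array([ 1.19406993e+00,  2.64753034e-01,  1.60538519e+00, -4.43965269e-05,
        1.27373967e+00, -3.68822932e-02]), 'dq': array([ 2.12248770e-05,  1.07287157e-03, -4.81780336e-04, -4.69838276e-04,
        1.32398771e-03, -6.54405750e-04]), 'joint_efforts': array([ 2.47493677e-03, -5.15117991e+01, -3.67309785e+01, -6.64991603e-05,
        1.29072263e-02, -2.43746092e-05]), 'tcp_pos': array([0.22475014, 0.63574121, 0.25195604]), 'ee_rot': array([-0.95664982,  1.35295876,  0.95452265]), 'force': array([-0.40372488,  0.35412714, -0.42756791]), 'wrist_torque': array([-0.00318022, -0.01516429, -0.03774098]), 'grip_width': 0.08521879587885091}
0.022
side {'fx': 428.332834643819, 'fy': 428.332834643819, 'cx': 280.70574462113825, 'cy': 206.86566430492246, 'position': array([0.30658838, 0.48552748, 0.59138097]), 'attitude': array([-0.60338382,  2.67956856, -1.08927528])}
holder [{'bbox': [186.9, 232.8, 290.3, 359.0], 'score': 0.69}]
spindle [{'bbox': [286.8, 128.7, 301.2, 180.3], 'score': 0.81}]
spindle_tip [{'bbox': [288.5, 159.9, 298.5, 183.7], 'score': 0.53}]
top {'fx': 419.1135980874697, 'fy': 419.1135980874697, 'cx': 278.7388073701071, 'cy': 215.9235073069777, 'position': array([0.45006076, 0.03268927, 0.90129432]), 'attitude': array([-2.20486427,  2.18743832, -0.10884184])}
holder [{'bbox': [147.1, 182.9, 244.0, 226.2], 'score': 0.58}]
spindle [{'bbox': [329.7, 160.2, 399.0, 187.8], 'score': 0.9}, {'bbox': [149.2, 183.9, 245.4, 226.3], 'score': 0.41}]
spindle_tip []
wrist {'fx': 369.1750153224546, 'fy': 369.1750153224546, 'cx': 278.2159156612801, 'cy': 210.51994826548503, 'position': array([0.15362299, 0.66063384, 0.3733464 ]), 'attitude': array([2.35869598, 1.66771689, 0.25111854])}
```

```bash
python3 - <<'E'
import cv2
for c in ["side","top"]:
    im=cv2.imread(f"pics/{c}0.png"); cv2.imwrite(f"pics/{c}0b.png",cv2.resize(im,(800,600),interpolation=cv2.INTER_CUBIC))
E
```

```text
(no output)
```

View pics/side0b.png

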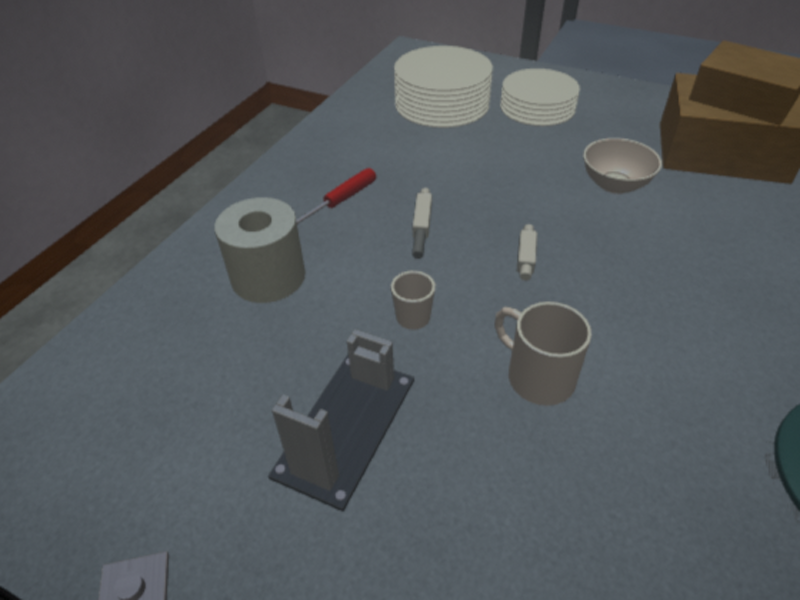

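View pics/top0b.png

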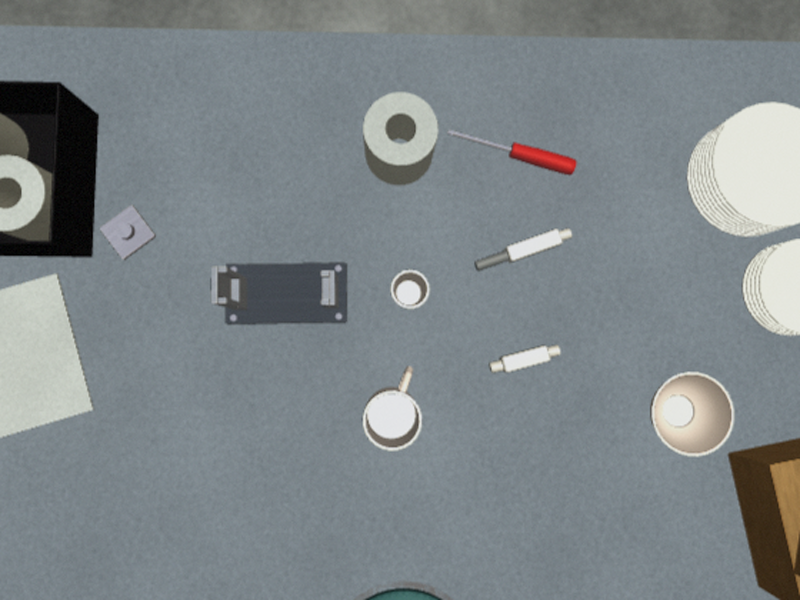

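The side view shows the holder with its tall cheek nearest the camera, around (305,445). The long spindle's grey tip is at (418,250). In the top view the holder is at (285,293) with the tall cheek to the left (+y). The spindle runs from (477,265), the tip, to (571,233). The short rod is at (525,358).

```bash
python3 - <<'E'
import cv2
im=cv2.imread("pics/top0.png"); cv2.imwrite("pics/t1.png",cv2.resize(im[175:235,140:250],None,fx=7,fy=7,interpolation=cv2.INTER_CUBIC))
cv2.imwrite("pics/t2.png",cv2.resize(im[150:200,320:410],None,fx=8,fy=8,interpolation=cv2.INTER_CUBIC))
im=cv2.imread("pics/side0.png"); cv2.imwrite("pics/s1.png",cv2.resize(im[225:360,180:300],None,fx=4.4,fy=4.4,interpolation=cv2.INTER_CUBIC))
E
```

```text
(no output)
```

View pics/t1.png

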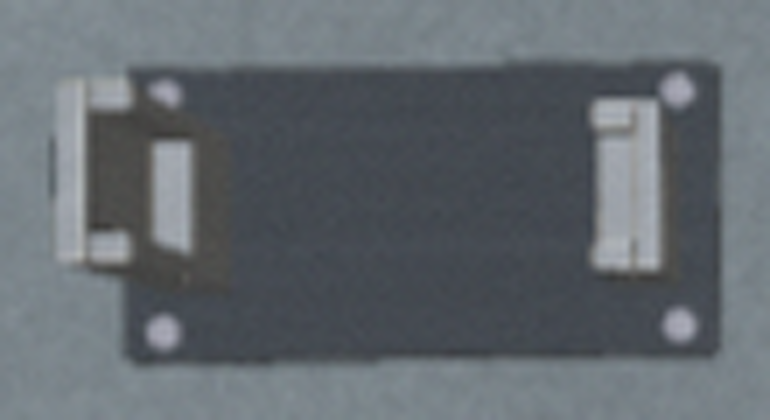

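View pics/t2.png

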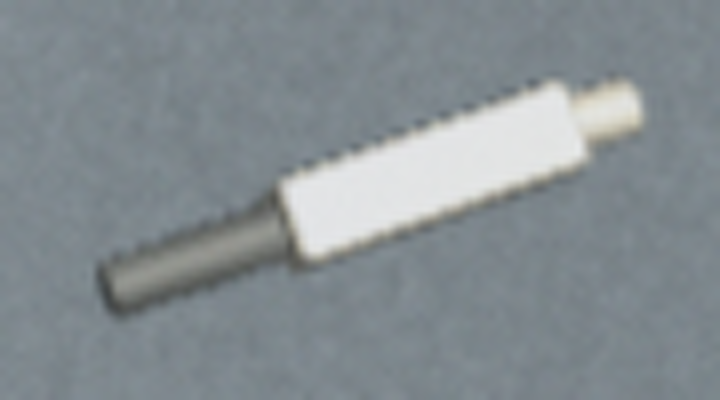

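View pics/s1.png

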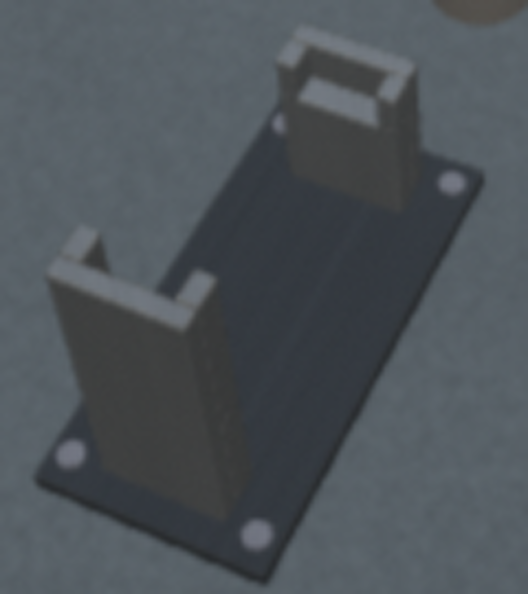

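```bash
cat > h.py <<'E'
import numpy as np
from scipy.optimize import least_squares
from scipy.spatial.transform import Rotation as R
def proj(cal,P):
    P=np.atleast_2d(P); c=R.from_rotvec(cal["attitude"]).inv().apply(P-cal["position"])
    return np.c_[cal["fx"]*c[:,0]/c[:,2]+cal["cx"],cal["fy"]*c[:,1]/c[:,2]+cal["cy"]]
def pose(p,z=0): return R.from_euler('z',p[2]),np.array([p[0],p[1],z])
def W(p,L,z=0):
    r_,t=pose(p,z); return r_.apply(np.array(L)/1000)+t
def crop(q,o,f): return (np.array(q)+.5)/f-.5+np.array(o)
E
python3 - <<'E'
from bench import cams
from h import *
ct,cs=cams.get_calibration("top"),cams.get_calibration("side")
top=[((127,360),(-45,90,8)),((720,65),(45,-90,8)),((718,354),(-45,-90,8)),((132,78),(24,58,125)),((132,262),(-24,58,125)),((592,100),(24,-58,75)),((592,268),(-24,-58,75)),((636,100),(24,-70,75)),((636,268),(-24,-70,75)),((88,75),(24,70,125)),((88,262),(-24,70,125))]
side=[((40,475),(45,90,8)),((265,572),(-45,90,8)),((484,172),(-45,-90,8)),((215,277),(-24,58,125)),((98,235),(24,58,125)),]
qt=crop([a for a,_ in top],(140,175),7); Lt=[b for _,b in top]
qs=crop([a for a,_ in side],(180,225),4.4); Ls=[b for _,b in side]
for us in (0,1):
    for ut in (1,0):
        if not(us or ut): continue
        f=lambda p: np.concatenate(([ (proj(ct,W(p,Lt))-qt).ravel()] if ut else [])+([(proj(cs,W(p,Ls))-qs).ravel()] if us else []))
        s=least_squares(f,[.45,.25,0]); print("side" if us else"","top" if ut else "",s.x,np.round(s.fun,1))
# spindle top crop offset (320,150) f 8; axis pts: tip face center, barrel start, barrel end, stub end
q=crop([(112,290),(292,222),(572,122),(638,104)],(320,150),8)
# barrel corners top z=24
L=[(-12,-42,24),(12,-42,24),(-12,42,24),(12,42,24)]
# barrel corners in crop: left-top(280,185), left-bottom(305,268), right-top(560,82), right-bottom(592,158)
qb=crop([(592,158),(560,82),(305,268),(280,185)],(320,150),8)
f=lambda p:(proj(ct,W(p,L))-qb).ravel()
s=least_squares(f,[.52,-.1,.3]);print("spindle",s.x,s.fun.round(1))
tips=[(0,92,12),(0,-60,12)]
print(proj(ct,W(s.x,tips)), q[[0,3]])
print(proj(cs,W(s.x,tips)))
E
```

```text
top [0.53852038 0.17766659 0.01907138] [-0.2  0.2 -0.  -0.5  0.5  0.1  0.2  0.  -0.  -0.5  0.1  0.1  0.1  0.2
 -0.2  0.  -0.1  0.2 -0.   0.5 -0.3 -0.4]
side top [0.53713791 0.17782557 0.03051586] [-0.1  1.3 -0.4 -0.3  0.6  0.3 -0.1  1.1  0.   0.6 -0.2  0.4  0.2  0.6
 -0.4  0.3 -0.   0.5 -0.3  1.7 -0.2  0.8 -2.  -0.   0.3  1.   0.3 -1.3
  1.  -0.8 -4.1 -3.4]
side  [0.53530393 0.17832266 0.03083383] [-1.2  0.7  1.3  1.8  1.1 -0.7  2.1  0.  -3.1 -2.6]
spindle [ 0.61200167 -0.19150791  0.36771266] [ 0.6  0.3  0.4 -0.6 -0.   0.2 -1.   0.1]
[[332.87247398 186.98356326]
 [398.10094353 162.63158701]] [[333.5625 185.8125]
 [399.3125 162.5625]]
[[292.31818869 178.10019269]
 [296.59738614 133.69203407]]
```

```bash
cat >> h.py <<'E'
def rel(s,pos,yaw):
    """shift/turn in current tool axes to reach TCP pos with tool x down, jaw axis z at yaw (either sign)"""
    R0=R.from_rotvec(s["ee_rot"]); best=None
    for a in (yaw,yaw+np.pi):
        z=np.array([np.cos(a),np.sin(a),0]); x=np.array([0,0,-1.]); y=np.cross(z,x)
        T=R.from_matrix(np.c_[x,y,z]); d=(R0.inv()*T).as_rotvec(degrees=True)
        if best is None or np.linalg.norm(d)<np.linalg.norm(best): best=d
    return (R0.inv().apply(np.array(pos)-s["tcp_pos"])*1000).round(1),best.round(2)
E
python3 - <<'E'
from bench import sense
from h import *
s=sense(); print(R.from_rotvec(s["ee_rot"]).as_matrix().round(3))
print(rel(s,[.612,-.1915,.16],.36)); print(s["joint_positions"])
E
```

```text
[[-0.    -0.943  0.333]
 [-0.     0.333  0.943]
 [-1.     0.    -0.   ]]
(array([  93.3, -640.8, -651.5]), array([ 4.991e+01, -1.000e-02,  0.000e+00]))
[ 1.19415723e+00  2.64006224e-01  1.60412042e+00  3.35647014e-06
  1.27368397e+00 -3.69155825e-02]
```

apply_moves(steps=[[1, 0, -640, -650, 50, 0, 0], [1, 0, -640, -650, 50, 0, 0], [1, 0, -640, -650, 50, 0, 0], [1, 0, -640, -650, 50, 0, 0], [1, 0, -640, -650, 50, 0, 0], [1, 0, -640, -650, 50, 0, 0], [1, 0, -640, -650, 50, 0, 0], [1, 0, -640, -650, 50, 0, 0], [1, 0, -640, -650, 50, 0, 0], [1, 0, -640, -650, 50, 0, 0], [1, 0, -640, -650, 50, 0, 0], [1, 0, -640, -650, 50, 0, 0]])

```text
time: 1.45
tcp_pos: [0.4374, 0.1817, 0.2538]
ee_rot: [-0.281, 1.551, 0.281]
force: [0.4, 0.3, 0.2]
grip_width: 0.0852
```

```bash
python3 - <<'E'
from bench import sense
from h import *
s=sense(); print(s["tcp_pos"],s["time"],rel(s,[.612,-.1915,.16],.36)); print(s["joint_positions"])
E
```

```text
[0.43742049 0.18169804 0.25378109] 1.45 (array([  93.8, -410.7,   32.4]), array([-0.08,  0.08,  0.  ]))
[ 3.41089757e-01 -1.25653733e-01  2.01802595e+00  2.31287058e-05
  1.24788834e+00 -1.75017280e-02]
```

apply_moves(steps=[[1, 0, -205, 16, 0, 0, 0], [1, 0, -205, 16, 0, 0, 0], [1, 0, -205, 16, 0, 0, 0], [1, 0, -205, 16, 0, 0, 0], [1, 0, -205, 16, 0, 0, 0], [1, 45, -410, 32, 0, 0, 0], [1, 94, -410, 32, 0, 0, 0], [1, 94, -410, 32, 0, 0, 0], [1, 94, -410, 32, 0, 0, 0], [1, 94, -410, 32, 0, 0, 0], [1, 94, -410, 32, 0, 0, 0], [1, 94, -410, 32, 0, 0, 0]])

```text
time: 2.45
tcp_pos: [0.6102, -0.1925, 0.156]
ee_rot: [-0.278, 1.556, 0.279]
force: [0.5, 1.4, -0.7]
grip_width: 0.0856
```

```bash
python3 - <<'E'
from bench import sense,cams,finder
from h import *
import cv2
s=sense(); print(s["tcp_pos"],s["time"],rel(s,[.612,-.1915,.16],.36)); print(s["joint_positions"])
c=cams.get_calibration("wrist");im=cams.camera("wrist"); cv2.imwrite("pics/w1.png",cv2.resize(im[:,:,::-1],(800,600),interpolation=cv2.INTER_CUBIC)); np.save("cw1.npy",c,allow_pickle=True)
print(finder.boxes_of("spindle","wrist"))
E
```

```text
[ 0.61024286 -0.19250858  0.15601606] 2.45 (array([-4. ,  0.3,  2. ]), array([-0.29, -0.19, -0.08]))
[-3.43974287e-01  2.75018522e-01  1.77606494e+00 -1.17097398e-03
  1.09394784e+00 -6.98294452e-01]
[{'bbox': [265.5, 72.9, 297.7, 282.1], 'score': 0.94}]
```

View pics/w1.png

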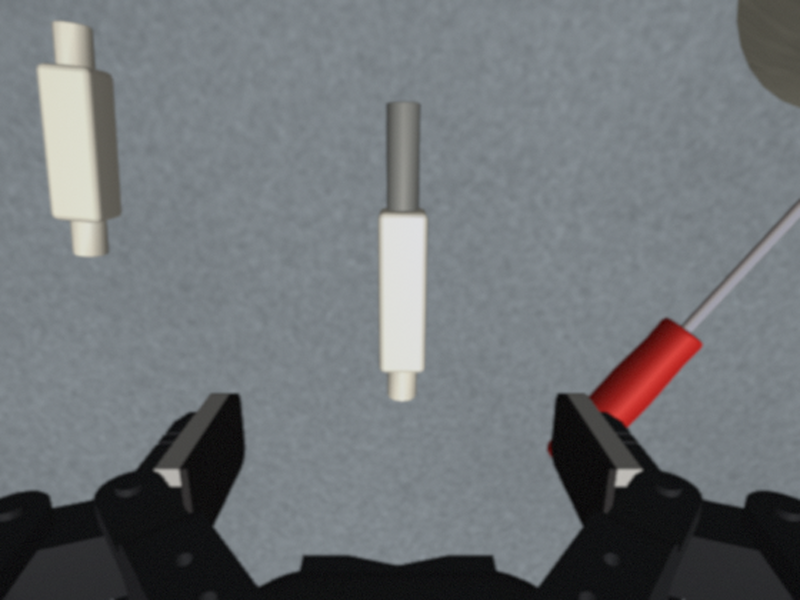

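The wrist view shows the spindle upright in the frame, barrel from (381,212) to (424,372), grey tip at (403,103). The screwdriver is about 105 mm to the right and clear of the fingers.

```bash
python3 - <<'E'
from bench import sense
from h import *
c=np.load("cw1.npy",allow_pickle=True).item()
q=(np.array([(381,212),(426,212),(382,372),(424,372)])+.5)/(800/560)-.5
L=[(-12,42,24),(12,42,24),(-12,-42,24),(12,-42,24)]
f=lambda p:(proj(c,W(p,L))-q).ravel()
s=least_squares(f,[.612,-.19,.36]); print(s.x,s.fun.round(1))
print(proj(c,W(s.x,[(0,92,12),(0,-60,12),(0,92,20)]))*800/560)
st=sense(); p=s.x; print(rel(st,[p[0],p[1],.027],p[2]))
E
```

```text
[ 0.61159654 -0.191761    0.35501857] [-1.9 -0.6  1.9 -0.6 -1.4  0.8  1.4  0.8]
[[403.39308662 100.45768264]
 [402.52476688 393.63775521]
 [403.54755061  99.17819944]]
(array([131.5,  -2.7,   0.6]), array([ 0.1 , -0.07, -0.08]))
```

apply_moves(steps=[[1, 40, -2, 0, 0, 0, 0], [1, 80, -2, 0, 0, 0, 0], [1, 105, -2, 0, 0, 0, 0], [1, 120, -2, 0, 0, 0, 0], [1, 120, -2, 0, 0, 0, 0], [1, 120, -2, 0, 0, 0, 0]])

```text
time: 3.05
tcp_pos: [0.6111, -0.1896, 0.0396]
ee_rot: [-0.282, 1.553, 0.283]
force: [-0.1, -0.0, 0.2]
grip_width: 0.0854
```

```bash
python3 - <<'E'
from bench import sense
from h import *
st=sense(); p=[.6116,-.1918,.355]; print(st["tcp_pos"],st["force"],rel(st,[p[0],p[1],.027],p[2]))
E
```

```text
[ 0.61113168 -0.18964589  0.03963548] [-0.05809498 -0.03834084  0.2469748 ] (array([12.6, -2.2, -0.3]), array([ 0.27, -0.03, -0.04]))
```

apply_moves(steps=[[1, 13, -2, 0, 0, 0, 0], [1, 13, -2, 0, 0, 0, 0], [0, 13, -2, 0, 0, 0, 0], [0, 13, -2, 0, 0, 0, 0], [0, 13, -2, 0, 0, 0, 0], [0, 13, -2, 0, 0, 0, 0], [0, 13, -2, 0, 0, 0, 0], [0, 13, -2, 0, 0, 0, 0], [0, 13, -2, 0, 0, 0, 0], [0, 13, -2, 0, 0, 0, 0], [0, 13, -2, 0, 0, 0, 0], [0, 13, -2, 0, 0, 0, 0]], squeeze=60)

```text
time: 4.05
tcp_pos: [0.6127, -0.1932, 0.027]
ee_rot: [-0.282, 1.551, 0.281]
force: [-0.2, -0.9, 4.5]
grip_width: 0.0228
```

```bash
python3 - <<'E'
from bench import sense
from h import *
st=sense(); print(st["tcp_pos"],st["force"],st["grip_width"],r.tips_ahead if 0 else "")
E
```

```text
[ 0.61272891 -0.19318276  0.02697305] [-0.22159119 -0.92651489  4.510168  ] 0.02281152085433716
```

apply_moves(steps=[[0, -40, 0, 0, 0, 0, 0], [0, -80, 0, 0, 0, 0, 0], [0, -120, 0, 0, 0, 0, 0], [0, -160, 0, 0, 0, 0, 0], [0, -190, 0, 0, 0, 0, 0], [0, -200, 0, 0, 0, 0, 0], [0, -200, 0, 0, 0, 0, 0], [0, -200, 0, 0, 0, 0, 0]])

```text
time: 4.72
tcp_pos: [0.6115, -0.1927, 0.2251]
ee_rot: [-0.281, 1.554, 0.282]
force: [0.2, 0.0, -1.6]
grip_width: 0.0226
```

```bash
python3 - <<'E'
from bench import sense,cams
from h import *
import cv2
s=sense(); print(s["tcp_pos"],s["time"],s["force"],s["grip_width"])
c=cams.get_calibration("wrist");im=cams.camera("wrist"); cv2.imwrite("pics/w2.png",cv2.resize(im[:,:,::-1],(800,600),interpolation=cv2.INTER_CUBIC)); np.save("cw2.npy",c,allow_pickle=True);np.save("sw2.npy",s,allow_pickle=True)
# expected: spindle origin on TCP
R0=R.from_rotvec(s["ee_rot"])
# tool y dir vs spindle
print(R0.as_matrix().round(3))
hp=np.array([.5385,.1777,.0191]); 
print("holder origin px target")
tgt=W(hp,[(0,-27,0)])[0]; print(tgt, rel(s,[tgt[0],tgt[1],.2],hp[2]))
E
```

```text
[ 0.61154087 -0.1926889   0.22509888] 4.7167 [ 0.1639553   0.02147705 -1.62518572] 0.02263506034392898
[[-0.001 -0.351  0.936]
 [ 0.     0.936  0.351]
 [-1.     0.001 -0.001]]
holder origin px target
[0.53901567 0.15070492 0.        ] (array([ 25.3, 347. ,  52.5]), array([19.43, -0.06, -0.04]))
```

View pics/w2.png

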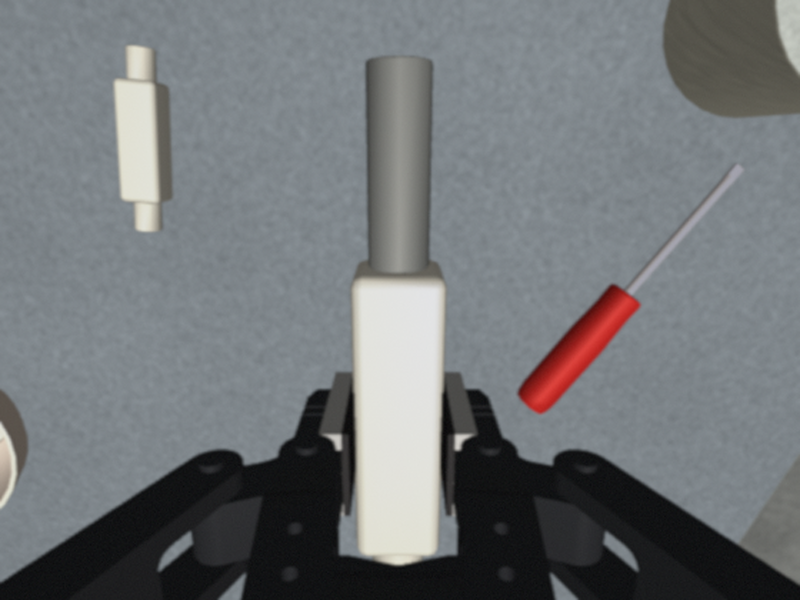

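The spindle is held centred with the plunger straight up: tip at (399,60), barrel front top edge at row 279, rear at row 553. I'll fit its pose in the hand.

```bash
cat >> h.py <<'E'
def spin_local(p,L): # spindle local mm -> tool frame m ; p=(along y, along tool x(down), z, pitch, yaw)
    # spindle local: y->tool y, z(up)->-tool x, x->tool z
    L=np.array(L,float)/1000; T=np.c_[-L[:,2],L[:,1],L[:,0]]
    return R.from_euler('zx',[p[3],p[4]]).apply(T)+np.array([p[1],p[0],p[2]])
def fit_hand(c,s,pts):
    R0=R.from_rotvec(s["ee_rot"])
    q=(np.array([a for a,_ in pts])+.5)*.7-.5; L=[b for _,b in pts]
    f=lambda p:(proj(c,R0.apply(spin_local(p,L))+s["tcp_pos"])-q).ravel()
    r_=least_squares(f,[0,.014,0,0,0]); return r_
E
python3 - <<'E'
from h import *
c=np.load("cw2.npy",allow_pickle=True).item(); s=np.load("sw2.npy",allow_pickle=True).item()
pts=[((353,280),(-12,41.5,12)),((445,280),(12,41.5,12)),((357,553),(-12,-41.5,12)),((438,553),(12,-41.5,12)),((366,62),(-8,92,0)),((433,62),(8,92,0)),((369,268),(-8,43,0)),((430,268),(8,43,0)),((400,56),(0,91,8))]
f=fit_hand(c,s,pts); print(f.x.round(4),np.degrees(f.x[3:]),f.fun.round(1))
E
```

```text
[ 0.0002  0.017  -0.0008  0.024   0.0035] [1.37500393 0.20095793] [-2.3  1.   2.3  1.3 -0.1  0.4  0.5  0.5 -0.2 -0.9  0.6 -0.7 -0.3 -3.2
 -0.6 -3.1 -0.   3.9]
```

apply_moves(steps=[[0, 0, 40, 6, 3, 0, 0], [0, 0, 80, 12, 6, 0, 0], [0, 0, 120, 18, 9, 0, 0], [0, 0, 160, 24, 12, 0, 0], [0, 0, 200, 30, 15, 0, 0], [0, 0, 240, 36, 17, 0, 0], [0, 0, 280, 42, 19, 0, 0], [0, 10, 315, 48, 19.4, 0, 0], [0, 25, 340, 52, 19.4, 0, 0], [0, 25, 347, 52, 19.4, 0, 0], [0, 25, 347, 52, 19.4, 0, 0], [0, 25, 347, 52, 19.4, 0, 0]])

```text
time: 5.77
tcp_pos: [0.538, 0.1497, 0.1992]
ee_rot: [-0.018, 1.574, 0.015]
force: [0.7, -0.6, -1.1]
grip_width: 0.0231
```

```bash
cat > look.py <<'E'
import sys,cv2
from bench import sense,cams
from h import *
n=sys.argv[1]
hp=np.array([.5385,.1777,.0191])
s=sense(); print(s["tcp_pos"],s["time"],s["force"].round(1),s["grip_width"])
Rh,_=pose(hp); print("tcp in holder mm",(Rh.inv().apply(s["tcp_pos"]-[hp[0],hp[1],0])*1000).round(1), "to pre", rel(s,W(hp,[(0,-27,110)])[0],hp[2]))
print("spindle force in holder", Rh.inv().apply(s["force"]).round(2))
for c in sys.argv[2:]:
    cal=cams.get_calibration(c);im=cams.camera(c)[:,:,::-1]; np.save(f"c_{c}_{n}.npy",cal,allow_pickle=True);np.save(f"s_{n}.npy",s,allow_pickle=True)
    cv2.imwrite(f"pics/{c}_{n}_raw.png",im)
    if c=="side": im=cv2.resize(im[200:370,150:350],None,fx=3.5,fy=3.5,interpolation=cv2.INTER_CUBIC)
    elif c=="top": im=cv2.resize(im[150:250,110:290],None,fx=4.4,fy=4.4,interpolation=cv2.INTER_CUBIC)
    else: im=cv2.resize(im,(800,600),interpolation=cv2.INTER_CUBIC)
    cv2.imwrite(f"pics/{c}_{n}.png",im)
E
python3 look.py a wrist side
```

```text
[0.53800311 0.14970684 0.19915873] 5.7667 [ 0.7 -0.6 -1.1] 0.02310654840757284
tcp in holder mm [ -1.  -28.  199.2] to pre (array([89.2,  1.1,  1.4]), array([ 0.1 , -0.21,  0.09]))
spindle force in holder [ 0.69 -0.59 -1.07]
```

View pics/wrist_a.png

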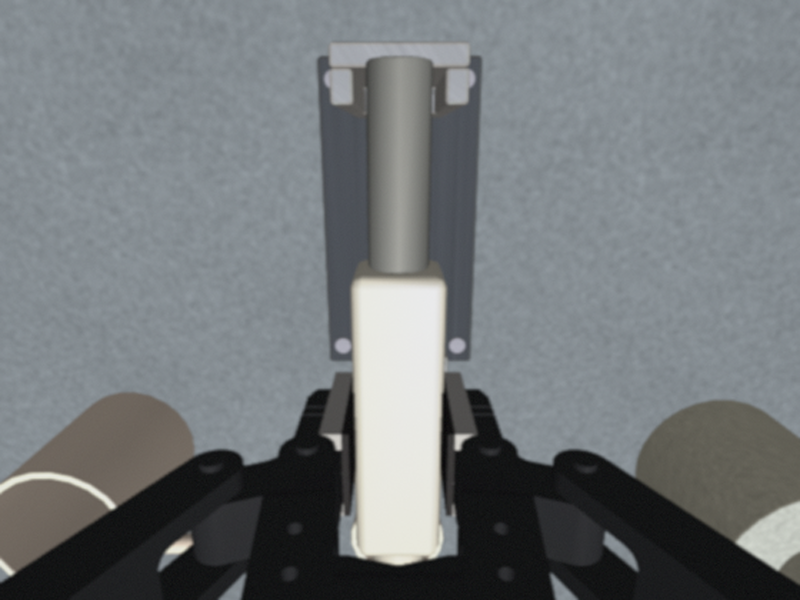

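View pics/side_a.png

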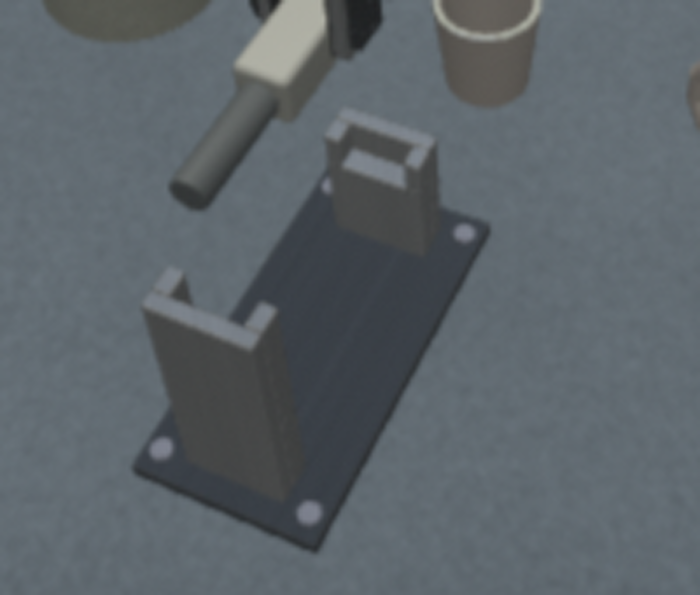

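The wrist view shows the plunger centred: plunger columns 367–432, tall cheek 331–469. I'll check the y position against the cheek's rows, where the ribs' front is at about 104 and the end wall at about 67.

```bash
python3 - <<'E'
from h import *
c=np.load("c_wrist_a.npy",allow_pickle=True).item()
q=(np.array([(331,67),(469,67),(331,105),(469,105),(319,57),(481,57),(331,360),(469,360)])+.5)*.7-.5
L=[(-24,70,125),(24,70,125),(-24,58,125),(24,58,125),(-45,90,8),(45,90,8),(-45,-90,8),(45,-90,8)]
# tool z ~ +x world? image left/right check by proj
hp=[.5385,.1777,.0191]
print(proj(c,W(hp,L))/.7)
f=lambda p:(proj(c,W(p,L))-q).ravel()
for sel in (list(range(6)),list(range(4))):
    s=least_squares(lambda p:(proj(c,W(p,np.array(L)[sel]))-q[sel]).ravel(),hp);print(s.x,s.fun.round(1))
E
```

```text
[[333.47371152  65.5620288 ]
 [475.14755539  65.80076349]
 [334.64338648 103.30045802]
 [473.5816137  103.55475047]
 [319.05934684  54.09621436]
 [485.79231006  54.36983778]
 [330.7862028  361.53616299]
 [471.44440525 361.93332711]]
[0.53709283 0.17711158 0.02028596] [-1.2  0.5  1.3  0.5 -0.3  0.2  0.3  0.3 -1.8 -1.   1.5 -1. ]
[0.53710201 0.17726728 0.02079821] [-1.2  0.1  1.3  0.1 -0.3 -0.1  0.3 -0.1]
```

apply_moves(steps=[[0, 30, 0, 0, 0, 0, 0], [0, 60, 0, 0, 0, 0, 0], [0, 80, 0, 0, 0, 0, 0], [0, 89, 0, 0, 0, 0, 0], [0, 89, 0, 0, 0, 0, 0], [0, 89, 0, 0, 0, 0, 0]])

```text
time: 6.37
tcp_pos: [0.5398, 0.1494, 0.1128]
ee_rot: [-0.014, 1.57, 0.014]
force: [0.3, -0.1, -0.7]
grip_width: 0.0226
```

```bash
sed -i 's/\.5385,\.1777,\.0191/.5375,.1773,.0200/' look.py; python3 look.py b wrist side
```

```text
[0.5398084  0.14939771 0.11276587] 6.3667 [ 0.3 -0.1 -0.7] 0.022589280754113934
tcp in holder mm [  1.7 -27.9 112.8] to pre (array([ 2.8,  0.9, -1.8]), array([-0.1 ,  0.02,  0.01]))
spindle force in holder [ 0.26 -0.15 -0.73]
```

View pics/wrist_b.png

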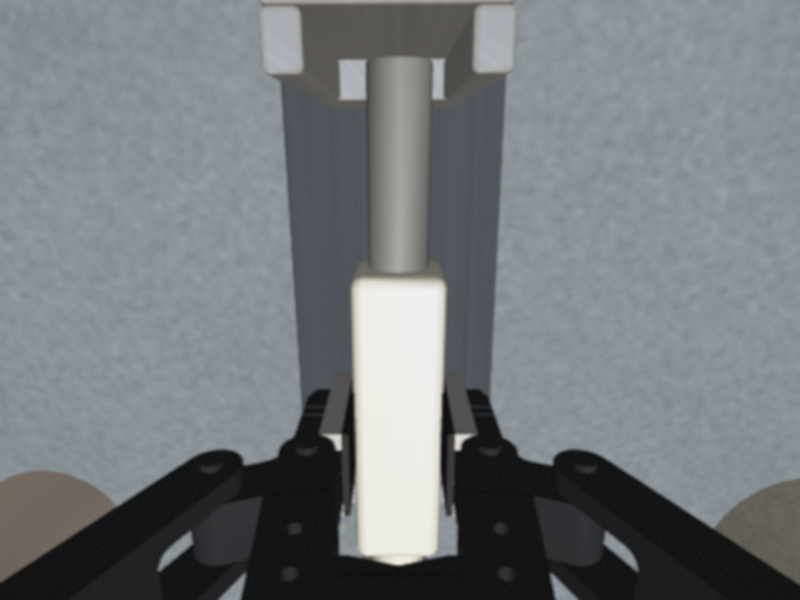

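View pics/side_b.png

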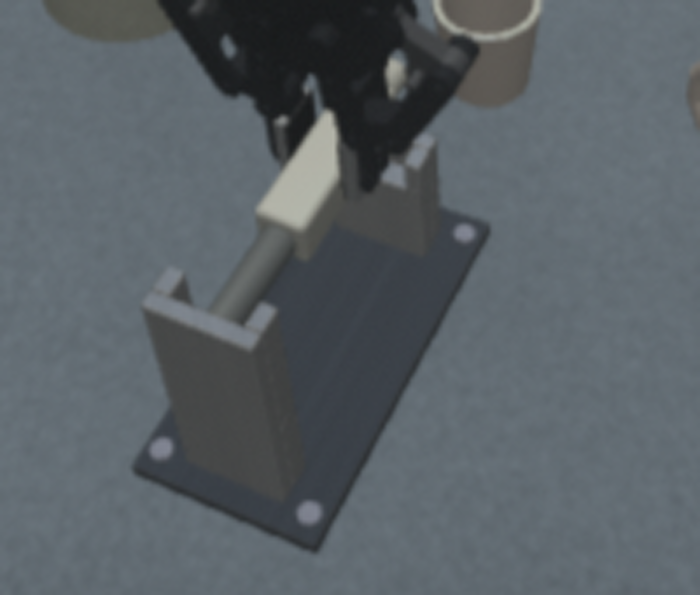

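Seen from the wrist, the tip (column 399) is about 2 mm right of the cheek's centre (388), and the tip is inside the rib pocket. I'll correct by -2 mm and push in.

apply_moves(steps=[[0, 0, 0, -2, 0, 0, 0], [0, 0, 4, -2, 0, 0, 0], [0, 0, 7, -2, 0, 0, 0], [0, 0, 10, -2, 0, 0, 0], [0, 0, 12, -2, 0, 0, 0], [0, 0, 14, -2, 0, 0, 0], [0, 0, 14, -2, 0, 0, 0], [0, 0, 14, -2, 0, 0, 0], [0, 0, 14, -2, 0, 0, 0]])

```text
time: 7.22
tcp_pos: [0.5371, 0.1641, 0.1124]
ee_rot: [-0.016, 1.57, 0.015]
force: [0.9, -4.5, 1.7]
grip_width: 0.0227
```

```bash
python3 look.py c wrist
```

```text
[0.53714161 0.16411284 0.11242324] 7.2167 [ 0.9 -4.5  1.7] 0.022731139282692128
tcp in holder mm [ -0.6 -13.2 112.4] to pre (array([  2.4, -13.8,   0.6]), array([-0.01,  0.03,  0.01]))
spindle force in holder [ 0.85 -4.47  1.68]
```

View pics/wrist_c.png

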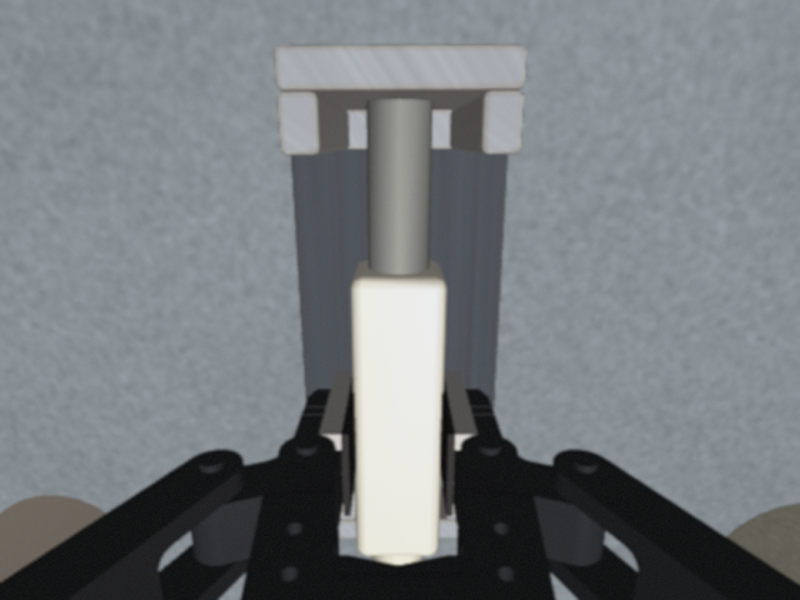

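The plunger is visibly shortened: its tip is at row 100, it was at 62. The barrel hasn't slipped in the grip and everything is centred. I'll push 7 mm more, then start lowering.

apply_moves(steps=[[0, 0, 3, 0, 0, 0, 0], [0, 0, 5, 0, 0, 0, 0], [0, 0, 7, 0, 0, 0, 0], [0, 0, 7, 0, 0, 0, 0], [0, 0, 7, 0, 0, 0, 0], [0, 0, 7, 0, 0, 0, 0]])

```text
time: 7.77
tcp_pos: [0.5369, 0.1711, 0.1123]
ee_rot: [-0.016, 1.57, 0.015]
force: [1.2, -4.4, 1.5]
grip_width: 0.0228
```

```bash
python3 look.py d wrist side
```

```text
[0.53688563 0.17108886 0.11234583] 7.7667 [ 1.2 -4.4  1.5] 0.022795234375187955
tcp in holder mm [ -0.7  -6.2 112.3] to pre (array([  2.4, -20.8,   0.7]), array([-0.01,  0.02,  0.03]))
spindle force in holder [ 1.11 -4.41  1.47]
```

View pics/wrist_d.png

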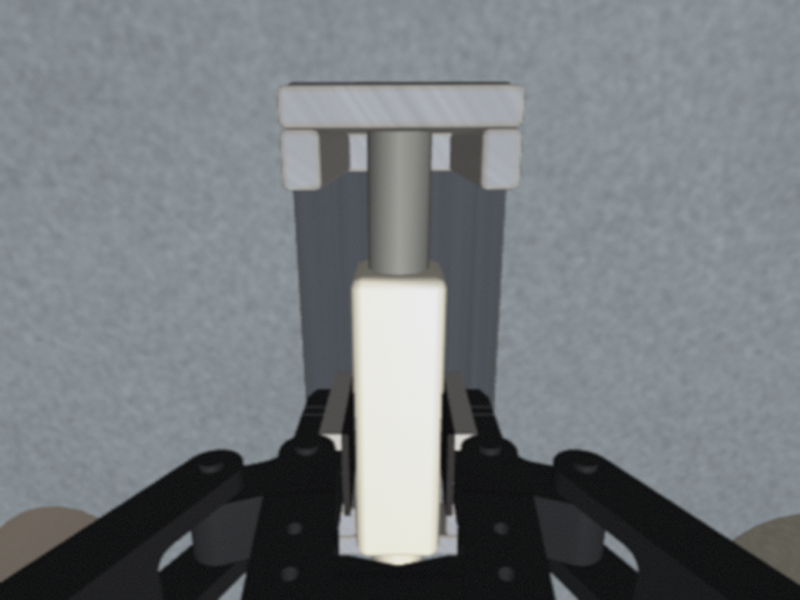

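View pics/side_d.png

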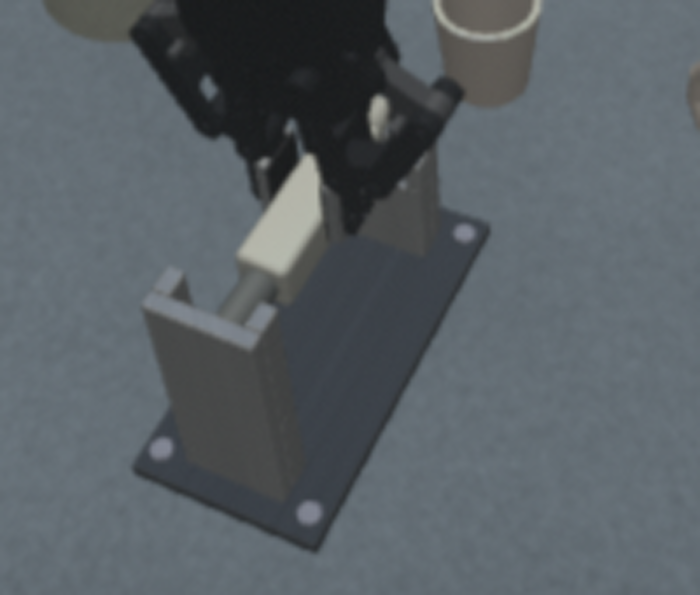

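The tip is against the end wall at row 132 and about 15 mm compressed, centred between the ribs. Next I lower it.

apply_moves(steps=[[0, 0, 1, 0, 0, 0, 0], [0, 4, 1, 0, 0, 0, 0], [0, 8, 1, 0, 0, 0, 0], [0, 12, 1, 0, 0, 0, 0], [0, 16, 1, 0, 0, 0, 0], [0, 20, 1, 0, 0, 0, 0], [0, 23, 1, 0, 0, 0, 0], [0, 23, 1, 0, 0, 0, 0], [0, 23, 1, 0, 0, 0, 0]])

```text
time: 8.62
tcp_pos: [0.5358, 0.1718, 0.0886]
ee_rot: [-0.017, 1.573, 0.015]
force: [0.7, -5.5, 0.2]
grip_width: 0.0224
```

```bash
python3 look.py e wrist side
```

```text
[0.53584811 0.17179717 0.08855063] 8.6167 [ 0.7 -5.5  0.2] 0.02242631880306879
tcp in holder mm [-1.8 -5.5 88.6] to pre (array([-21.4, -21.6,   1.7]), array([ 0.01, -0.12,  0.06]))
spindle force in holder [ 0.6  -5.47  0.2 ]
```

View pics/wrist_e.png

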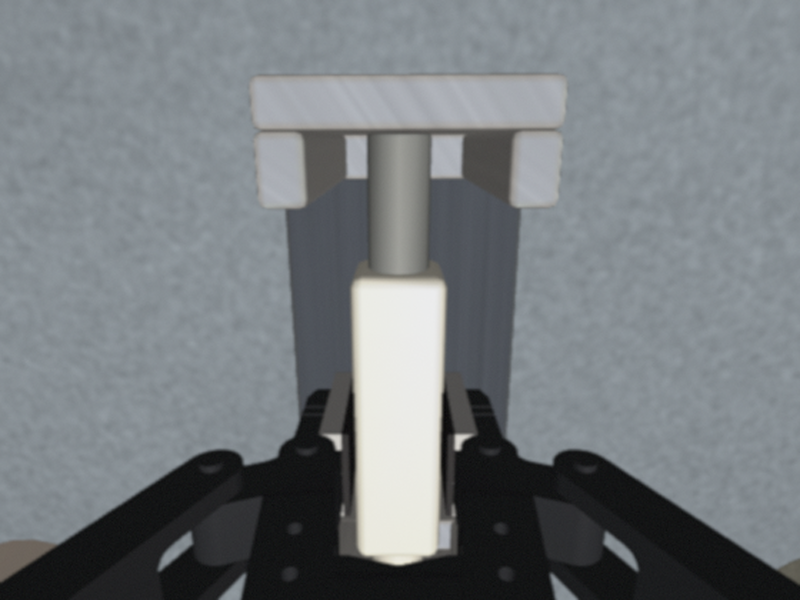

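View pics/side_e.png

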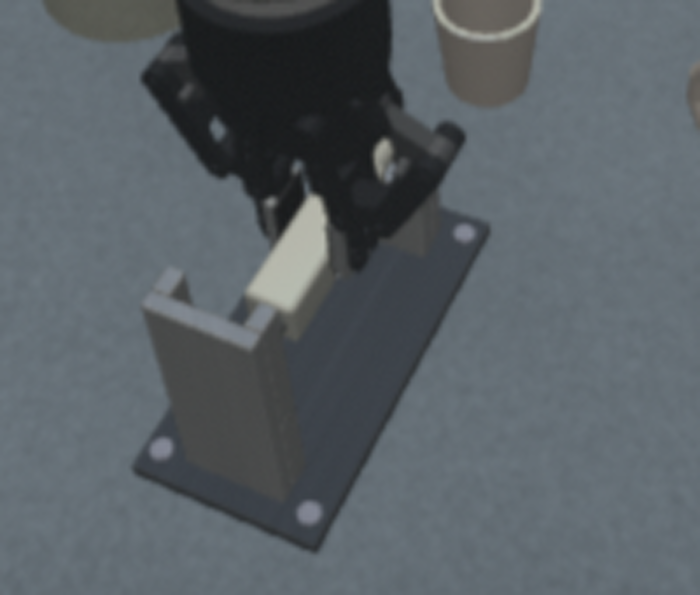

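No vertical load, and the stub is below the low rim's level. The spindle has drifted about 1.5 mm left in x (cheek centre is column 408). I'll correct that and lower further.

apply_moves(steps=[[0, 2, 0, 1.5, 0, 0, 0], [0, 4, 0, 1.5, 0, 0, 0], [0, 5, 0, 1.5, 0, 0, 0], [0, 6, 0, 1.5, 0, 0, 0], [0, 6, 0, 1.5, 0, 0, 0], [0, 6, 0, 1.5, 0, 0, 0]])

```text
time: 9.22
tcp_pos: [0.5374, 0.1719, 0.0828]
ee_rot: [-0.017, 1.573, 0.015]
force: [-0.0, -6.2, 1.5]
grip_width: 0.0227
```

```bash
python3 look.py f
```

```text
[0.53737851 0.17188046 0.08280548] 9.2167 [-0.  -6.2  1.5] 0.022691192529610913
tcp in holder mm [-0.2 -5.4 82.8] to pre (array([-27.2, -21.6,   0.2]), array([ 0.01, -0.11,  0.05]))
spindle force in holder [-0.12 -6.17  1.45]
```

apply_moves(steps=[[0, 1, 0, 0, 0, 0, 0], [0, 1, 0, 0, 0, 0, 0], [0, 2, 0, 0, 0, 0, 0], [0, 2, 0, 0, 0, 0, 0], [0, 2, 0, 0, 0, 0, 0]])

```text
time: 9.63
tcp_pos: [0.5375, 0.1719, 0.0809]
ee_rot: [-0.016, 1.572, 0.015]
force: [0.4, -5.6, 2.0]
grip_width: 0.0225
```

```bash
python3 look.py g wrist side top
```

```text
[0.53752518 0.17190638 0.08093387] 9.6333 [ 0.4 -5.6  2. ] 0.02246731167661239
tcp in holder mm [-0.1 -5.4 80.9] to pre (array([-29. , -21.6,   0. ]), array([ 0.01, -0.09,  0.05]))
spindle force in holder [ 0.27 -5.65  2.02]
```

View pics/wrist_g.png

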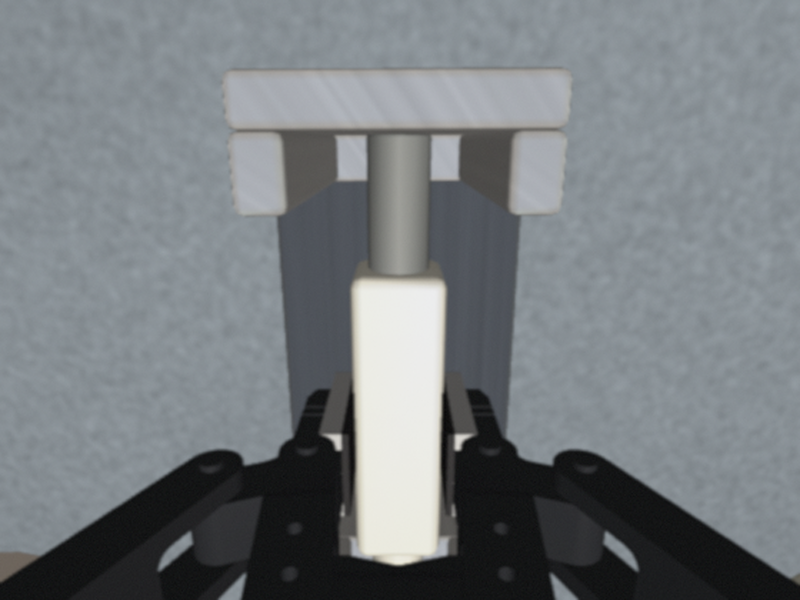

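View pics/top_g.png

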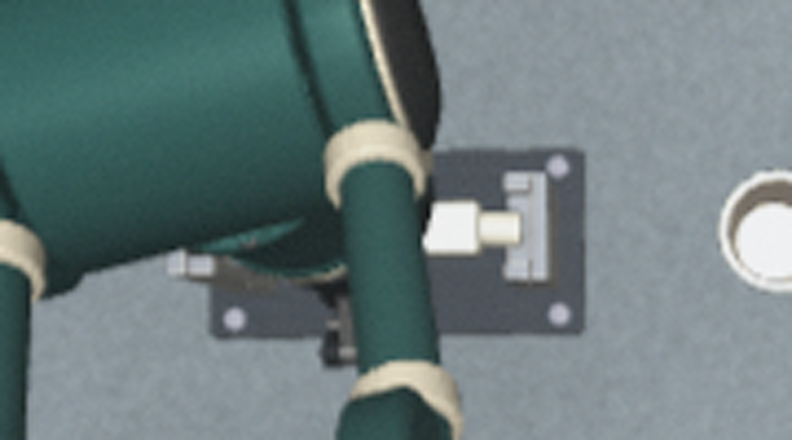

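The stub (521,230 in the top crop) sits between the low cup's ribs, with a few mm to the end wall. I'll lower until contact, then ease back in -y to seat the stub.

apply_moves(steps=[[0, 1, 0, 0, 0, 0, 0], [0, 1, -2, 0, 0, 0, 0], [0, 2, -3, 0, 0, 0, 0], [0, 2, -4, 0, 0, 0, 0], [0, 2, -4, 0, 0, 0, 0], [0, 2, -4, 0, 0, 0, 0]])

```text
time: 10.28
tcp_pos: [0.5379, 0.1686, 0.0798]
ee_rot: [-0.016, 1.571, 0.016]
force: [-2.1, -3.8, 5.2]
grip_width: 0.0227
```

```bash
python3 look.py i top side
```

```text
[0.53794537 0.16856398 0.07975447] 10.2833 [-2.1 -3.8  5.2] 0.022688297135123887
tcp in holder mm [ 0.3 -8.7 79.8] to pre (array([-30.3, -18.2,  -0.3]), array([ 0.01, -0.04, -0.02]))
spindle force in holder [-2.2  -3.71  5.2 ]
```

View pics/top_i.png

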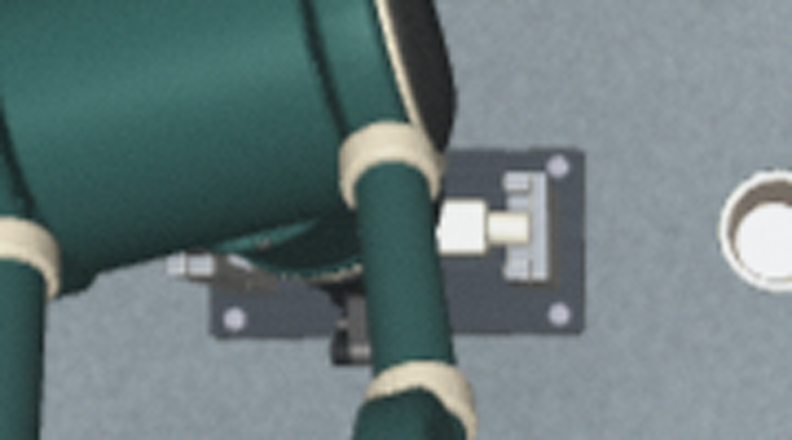

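View pics/side_i.png

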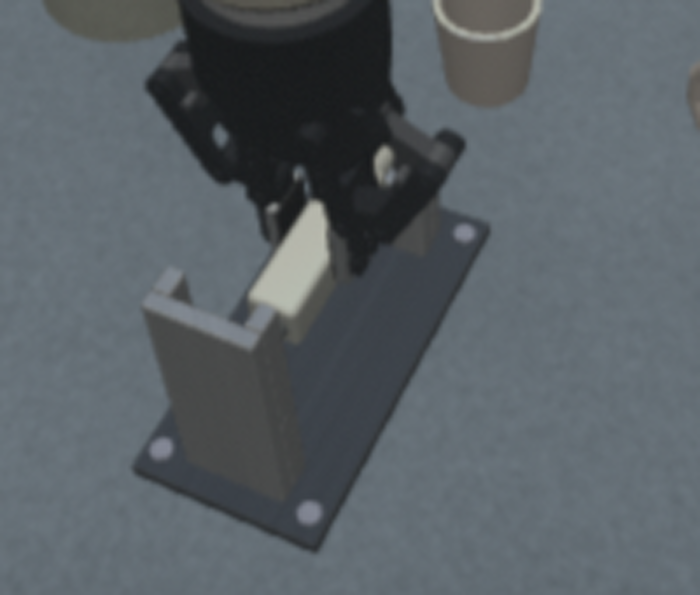

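It is on the cup floor (5 N upward) with the stub nearly at the end wall. I'll release it and withdraw straight up.

apply_moves(steps=[[0.5, 0, 0, 0, 0, 0, 0], [0.5, 0, 0, 0, 0, 0, 0], [0.7, 0, 0, 0, 0, 0, 0], [0.7, 0, 0, 0, 0, 0, 0], [0.7, 0, 0, 0, 0, 0, 0], [0.7, 0, 0, 0, 0, 0, 0], [0.7, -10, 0, 0, 0, 0, 0], [0.7, -30, 0, 0, 0, 0, 0], [0.7, -60, 0, 0, 0, 0, 0], [0.7, -90, 0, 0, 0, 0, 0], [0.7, -120, 0, 0, 0, 0, 0], [0.7, -140, 0, 0, 0, 0, 0]])

```text
time: 11.38
tcp_pos: [0.5395, 0.1686, 0.2236]
ee_rot: [-0.014, 1.566, 0.016]
force: [0.8, -0.0, -0.4]
grip_width: 0.0595
```

```bash
python3 look.py j wrist side top
```

```text
[0.53950807 0.1686322  0.22361316] 11.3833 [ 0.8 -0.  -0.4] 0.059508495683598644
tcp in holder mm [  1.8  -8.7 223.6] to pre (array([113.6, -18.4,  -2.3]), array([-0.02,  0.25, -0.07]))
spindle force in holder [ 0.77 -0.05 -0.36]
```

View pics/wrist_j.png

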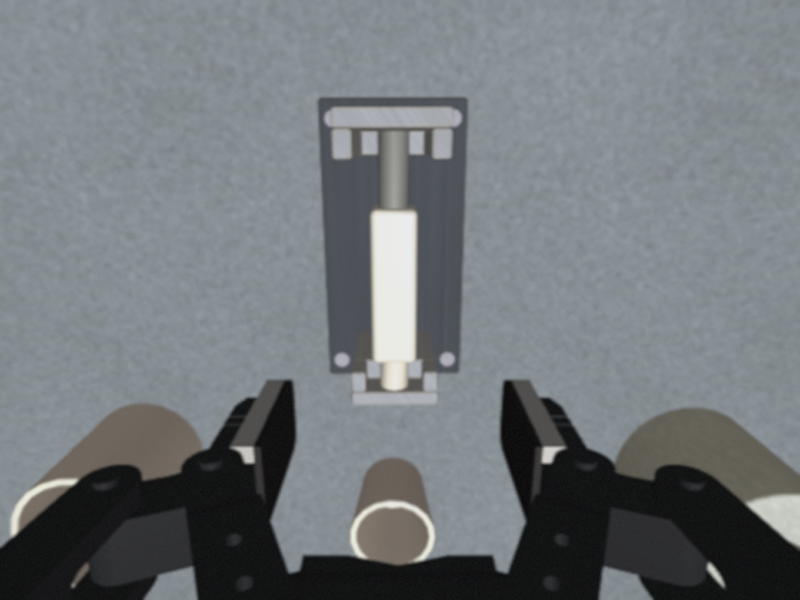

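View pics/side_j.png

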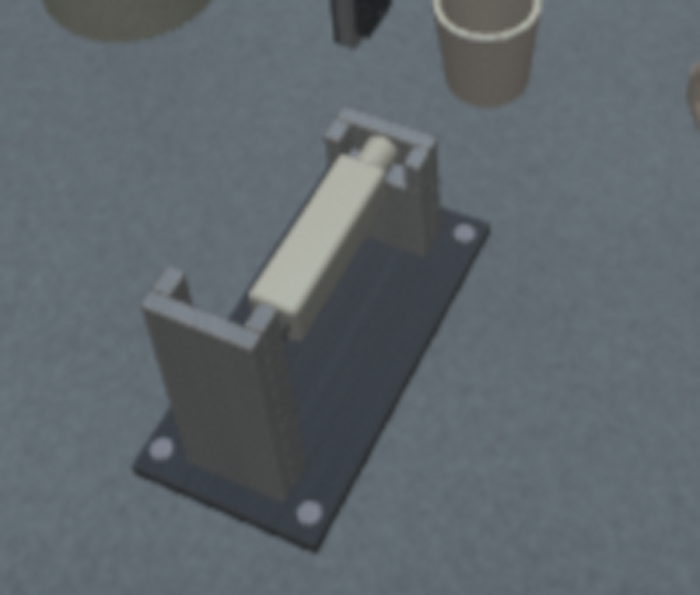

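The spindle is free and in both cups: plunger at (394,135–205), barrel rows 210–360, stub at (394,388) in the wrist view. The fingers are clear. I'll check its height at the two ends against a predicted seated pose.

```bash
python3 - <<'E'
from h import *
import cv2
hp=[.5375,.1773,.02]
B=[(x,y-10,77) for x,y in [(-12,42),(12,42),(12,-42),(-12,-42)]]
S=[(-8,-70,65),(8,-70,65),(0,-70,73),(0,-52,73),(0,-58,57),(0,40,73),(0,70,73)]
H=[(24,58,125),(-24,58,125),(24,-58,75),(-24,-58,75),(-16,-58,57),(16,-58,57),(-45,-90,8),(-45,90,8)]
for c,(o,f) in {"side":((150,200),3.5),"wrist":((0,0),1/.7),"top":((110,150),4.4)}.items():
    cal=np.load(f"c_{c}_j.npy",allow_pickle=True).item()
    im=cv2.imread(f"pics/{c}_j.png")
    # register with holder pts shown green
    P=lambda L:((proj(cal,W(hp,L))-o+.5)*f-.5)
    for L,col in ((B,(0,0,255)),(S,(255,0,0)),(H,(0,255,0))):
        for u,v in P(L): cv2.circle(im,(int(round(u)),int(round(v))),3,col,1)
    cv2.imwrite(f"pics/ov_{c}.png",im)
E
```

```text
(no output)
```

View pics/ov_side.png

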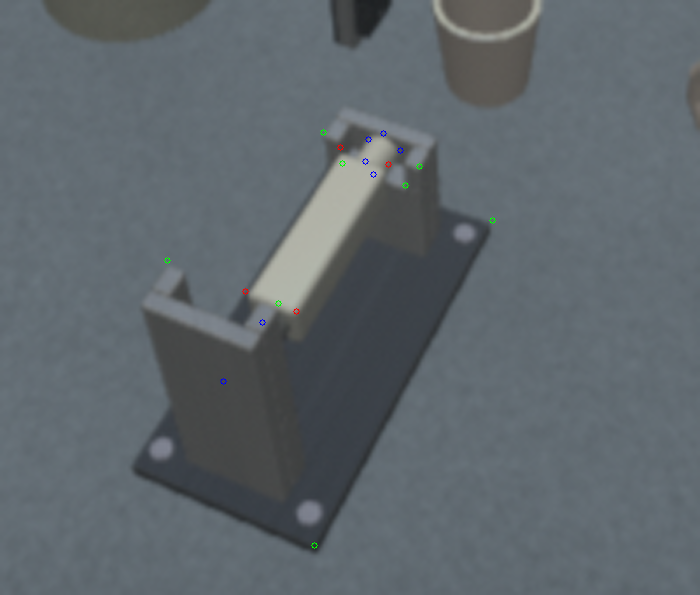

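View pics/ov_wrist.png

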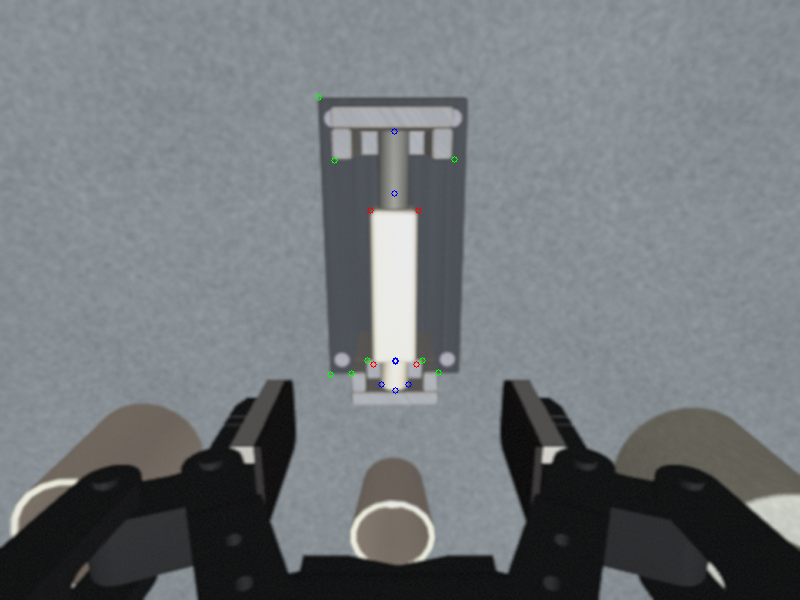

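View pics/ov_top.png

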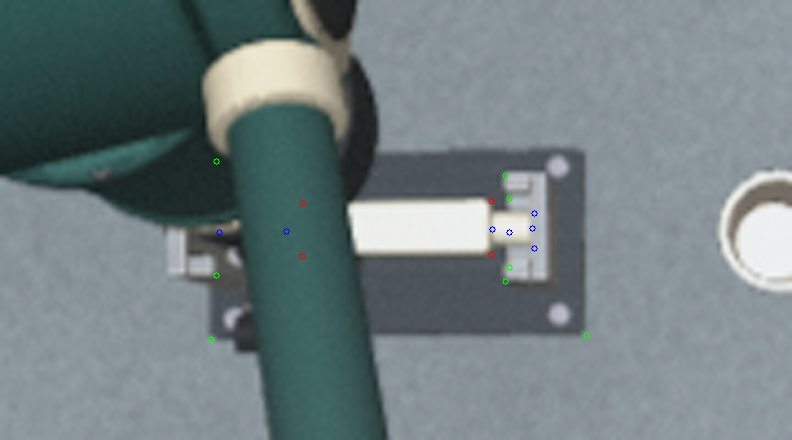

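```bash
python3 - <<'E'
import cv2,numpy as np
from bench import cams,finder,sense
for _ in range(6): im=cams.camera("side")
a=cv2.imread("pics/side_j_raw.png")[:,:,::-1].astype(int)
d=np.abs(im.astype(int)-a)[225:300,215:275]; print(d.mean(),d.max())
print(finder.boxes_of("spindle","side"),sense()["time"],np.abs(sense()["dq"]).max())
E
```

```text
0.4588888888888889 3
[{'bbox': [219.4, 238.8, 260.5, 299.9], 'score': 0.86}, {'bbox': [189.1, 229.6, 289.6, 358.8], 'score': 0.6}] 11.8833 0.007928479651115306
```

The spindle is not moving: the image change is at noise level. I'm handing in.

```bash
python3 -c "
from bench import workorder; print(workorder.finish_job())"
```

```text
the job is handed in; nothing more can be done
None
```

The long spindle is fitted between the holder's two cups, sprung tip in the taller cheek, and the job is handed in at about 11.9 s of the 42 s allowed. No verdict was reported.

**What I did:** I gripped the spindle by its barrel, carried it over the holder and pushed the tip about 16 mm in against the tall cheek's end wall. I then lowered it until it touched the cup floor, eased the stub back towards the low wall, let go and withdrew straight up.

**Last checks:**
- **Position:** the wrist and top views match the predicted seated pose to within a few mm, centred in x, with the stub at the low cup's end wall.
- **At rest:** two side pictures about 0.4 s apart differ only by noise.
- **Contact:** the gripper is open and well above the spindle. The wrist force reads about zero.

**What disagreed:** the side-view overlay is off by up to about 15 enlarged pixels, which I put down to calibration since the holder's own points are off too. That makes the side view weak evidence for the spindle's height and level. The plunger's travel was not measured directly after release; I inferred about 12 mm from the seated position.

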